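# Centre the condiment shaker on the scale pan and take its weight

## Robot

A 6-joint arm with a two-finger parallel gripper is mounted at the origin on the work surface. World frame = base frame: x ahead of the robot, y to its left, z up, the work surface at z = 0. Lengths are in mm, angles in rad, forces in N, time in s.
With the tool pointing down it reaches from about 350 to 775 mm from the base axis. Payload 7.3 kg.
Tool frame: the origin (TCP) lies at the centre of the arm's flange, where the gripper is bolted on; the fingertips stand 178 mm ahead of it and the grasp point (between the pads) lies 159 mm ahead of it; z points along the fingers, y is the direction in which the jaws open and shut (so a half turn about z gives the same grasp; the last joint's range is limited). The gripper opens to 92 mm and grips with 3 to 60 N. Pads are 19 mm wide; open, the fingers measure 130 mm over their backs; the gripper's body (75 mm by 190 mm) begins 47 mm behind the grasp point.
Start: joints at [1.101, 0.342, 1.524, -0, 1.275, -0.146], TCP at [167.018, 497.728, 404.741] pointing down, gripper open.
Joint ranges: [-2.53, 2.53], [-0.77, 2.02], [0.04, 2.7], [-1, 4.14], [0.28, 2.66], [-3.11, 3.11]. Speed limits (rad/s): [2.57, 2.57, 3.14, 3.14, 3.14, 3.14].

## Interface

Orientations are given as [roll, pitch, yaw] about the fixed x, y, z axes, in that order (R = Rz(yaw) Ry(pitch) Rx(roll)).
In Python, from plant import get_obs, capture, close_job gives the robot as it stands. The module is installed in compiled form; this text tells all that it offers.
- The arm moves only by the shell command python3 -m pendant 'ROWS'. ROWS is JSON, a list of rows, each a list of 3 entries, a list of its own where there are three numbers: the shift along the tool's x, y, z in m, then the turn, a rotation vector about the tool's x, y, z in rad, then the finger opening in m, from 0 to 0.0918. In form: [[[tx, ty, tz], [wx, wy, wz], fingers], ...]. A call has 1 to 10 rows; each row is the pose to reach, as a shift and turn from the pose commanded when the call began, along the tool's axes at that moment; what a row does not reach only later rows make up. A row lasts 1/12 s, in which the tool goes at most 41.7 mm and 7.16 degrees, less where a joint would pass 70% of its speed; a pose out of reach is approached as far as the arm can. A call with a gripper value outside its range is refused whole. The fingers move at their own pace and stop on an object; the grip force is fixed at half the most. Time passes only in rows, so rows that repeat a pose let the fingers close. It gives the time, the measured TCP pose, the force and the opening at its end, in the units of the state.
- get_obs(): the state, without advancing time (a new reading comes with each control period).
- capture(name): name is "scene" or "top" or "wrist"; returns a dict with "color" (384x512x3 uint8, red, green, blue), "mtx" (3x3 intrinsics, pixels), "rvec" (rotation vector, rad) and "tvec" (3), from world to camera coordinates, as OpenCV has them. Camera axes: x right, y down, z forward; pixel columns grow to the right and rows downward; lengths in mm; the calibration is good to about 2 mm. A picture is of the moment at which its call begins. There is no depth.
- close_job(): hands the job in, once; it reports no verdict.
The state is a dict: "time": time; "joint_positions": joint angles; "dq": joint speeds; "tau": joint torques, N m; "tool_pos": TCP position; "tcp_rot": TCP orientation; "contact_force": force on the tool from outside, world axes, zero at the start; "moment": the same for the moment, N m; "grip_width": finger opening in mm.
Only numpy, scipy, OpenCV 4.12 (cv2) and the standard library are available. Lean on these libraries where they do the work, as an engineer would, in place of code of your own. Each camera call takes 0.05 s, during which the arm holds its last target. There are 200 camera calls.

## Task

The slender condiment shaker stands off-centre on the round pan of the canteen's scale, and it tips easily. Nudge it with light fingertip pushes low on its belly, never gripping, lifting or rocking it over, until it stands centred within the black ring on the pan; then leave the shaker alone and, with it at rest there, press the scale's green button right down and let go. Do not disturb the bowl, the tumbler or the black hand-held meter.

Things in the scene. Friction and masses are not known exactly. Their poses are not given: they have to be found in the camera images.
- shaker: Loose blue ceramic shaker with red head, one rigid piece, 66 mm tall, round about z (up), 0.09-0.17 kg. Flat foot 24 mm across; widest band (belly) 38 mm across, 13 to 23 mm above the foot; neck 24 mm; head 30 mm across, 47 to 59 mm up. Origin: centre of its underside. Pushed at the belly it slides (about 1 N); pushed at the head it topples. Over 12 N, any grip, or tilt over 0.3 rad is too rough.
- pan: Round flat steel pan fixed on the scale, 84 mm across, 12 mm thick, no rim, top 50 mm above the table. Origin: centre of its underside; yaw means nothing. A black ring is painted round its centre, 50 mm inside and 58 mm outside diameter: centred means that, seen from above, the shaker's 38 mm belly lies wholly inside the ring (centres within 6 mm).
- scale: White scale housing, fixed, 250 mm along its x, 170 mm along its y, 38 mm high, flat on top; origin: centre of its underside, on the table. Pan centre at x = +30 mm, y = 0; green button at x = -95, y = -45 mm; flat dark display at x = -94, y = +35 mm. Its -x side faces the robot, turned by up to 0.5 rad.
- button_top (a point): Centre of the top face of the round green button, 26 mm across, 59 mm above the table when up, in a grey collar 42 mm across whose top is 50 mm above the table. It moves straight down 5 mm.
- button (a joint): Travel of the button in m: 0 up, 0.005 fully down (about 4 N); it springs back up when let go. It counts as pressed beyond 0.004.
- bowl: Loose stainless bowl, 110 mm across the rim, 50 mm high, on the table beside the scale (either side). Origin: centre of its underside. To be left alone.
- tumbler: Loose orange plastic tumbler, 68 mm across the rim, 85 mm high, on the table on the other side of the scale. Origin: centre of its underside. To be left alone.
- meter: Loose black hand-held meter lying flat beyond the scale, 130 mm along its x, 65 mm along its y, 33 mm high. Origin: centre of its underside. To be left alone.

How it is judged (in metres and radians):
On the way, in this order (a step that is already met when the one before it is completed fails the run):
1. the shaker is centred on the pan, upright, at rest and not touched (horizontal distance between shaker and pan below 0.006 m and angle between shaker's own z axis and vertical below 0.06 rad and z of shaker in the frame of pan between 0.009 and 0.015 m and linear speed of shaker below 0.01 m/s and contact force between each of the arm, the fingers and shaker below 0.05 N), for 0.3 s.
2. the green button is pressed right down (value of joint button above 0.004 m), for 0.05 s.
At the end, for the whole second after the job is handed in: the shaker stands upright and at rest on the pan with its centre within 6 mm of the pan's centre, the button is up again, and bowl, tumbler and meter are within 20 mm of where they began and upright (horizontal distance between shaker and pan below 0.006 m and angle between shaker's own z axis and vertical below 0.06 rad and z of shaker in the frame of pan between 0.009 and 0.015 m and linear speed of shaker below 0.01 m/s and angular speed of shaker below 0.1 rad/s and value of joint button below 0.0015 m and distance of each of bowl, tumbler, meter from where it was at the start of the episode below 0.02 m and angle between each of bowl, tumbler, meter's own z axis and vertical below 0.15 rad); the robot touches nothing.
It fails at once if the shaker is tipped by more than 0.3 rad, or falls off the pan (angle between shaker's own z axis and vertical above 0.3 rad or z of shaker in the frame of pan below 0.004 m).
It fails at once if the shaker is gripped or pushed roughly (over 12 N) (contact force between any of the fingers, the arm and shaker above 12 N).
It fails at once if the shaker is lifted (underside over 10 mm above the pan's top) (z of shaker in the frame of pan above 0.022 m).
It fails at once if the button is pressed while the shaker is not centred (over 8 mm off) (value of joint button above 0.003 m and horizontal distance between shaker and pan above 0.008 m).
It fails at once if the bowl, tumbler or meter is shifted by more than 20 mm or knocked over (distance of any of bowl, tumbler, meter from where it was at the start of the episode above 0.02 m or angle between any of bowl, tumbler, meter's own z axis and vertical above 0.35 rad).
It also fails if it takes over 43 s, if anything falls off the work surface, if the arm or the gripper's body presses on something with over 40 N, if the wrist force passes 120 N, or if a joint passes its speed limit or range.

## Working session

There is one attempt and no reset: what is moved stays moved. The work goes in short steps, Python scripts to look and compute and a shell command to move; the robot and the scene stay as the last step left them, time stands still between calls to the robot, and variables do not carry over. Pictures are saved under pics/ and viewed, about 8 in all and at most 12, crops included, and the job is handed in when it is done.

```bash
mkdir -p pics
python3 - <<'E'
from plant import get_obs, capture
import cv2, numpy as np, pickle
o=get_obs(); print({k:np.round(v,3).tolist() for k,v in o.items()})
for n in("top","scene"):
    c=capture(n); pickle.dump(c,open(f"pics/{n}0.pkl","wb"))
    cv2.imwrite(f"pics/{n}0.png",cv2.resize(c["color"][:,:,::-1],(800,600),interpolation=cv2.INTER_CUBIC))
    R=cv2.Rodrigues(np.array(c["rvec"]))[0]; print(n,(-R.T@np.ravel(c["tvec"])).round(1),c["mtx"][0][0])
E
```

```text
{'time': 0.0, 'joint_positions': [1.101, 0.343, 1.525, 0.0, 1.275, -0.146], 'dq': [0.001, -0.001, 0.0, -0.001, 0.002, -0.001], 'tau': [-0.002, -43.123, -24.422, 0.071, 0.056, -0.0], 'tool_pos': [166.958, 497.598, 404.03], 'tcp_rot': [-3.14, -0.0, 2.818], 'contact_force': [0.073, -0.966, 0.471], 'moment': [-0.007, -0.004, 0.041], 'grip_width': 91.894}
top [543.8  44.7 996.6] 450.43143851438464
scene [883.7 532.6 707.2] 421.4137457185486
```

View pics/top0.png

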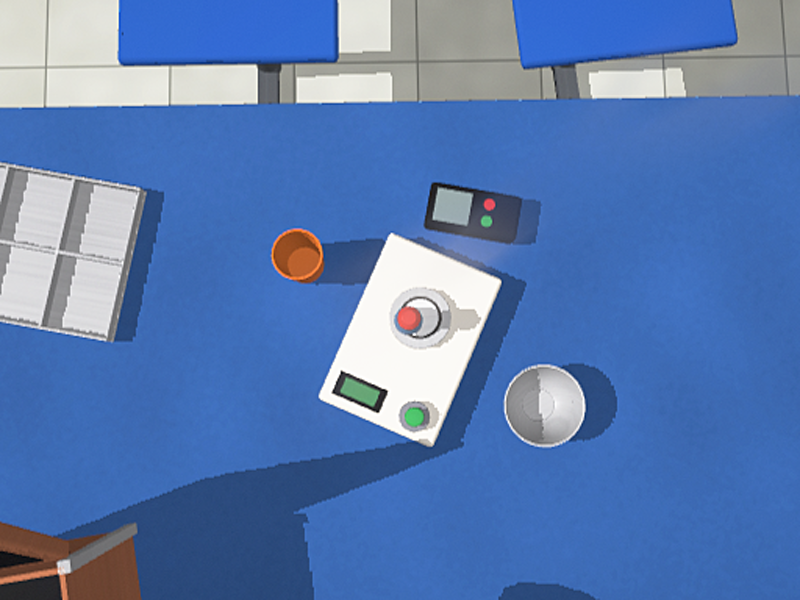

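View pics/scene0.png

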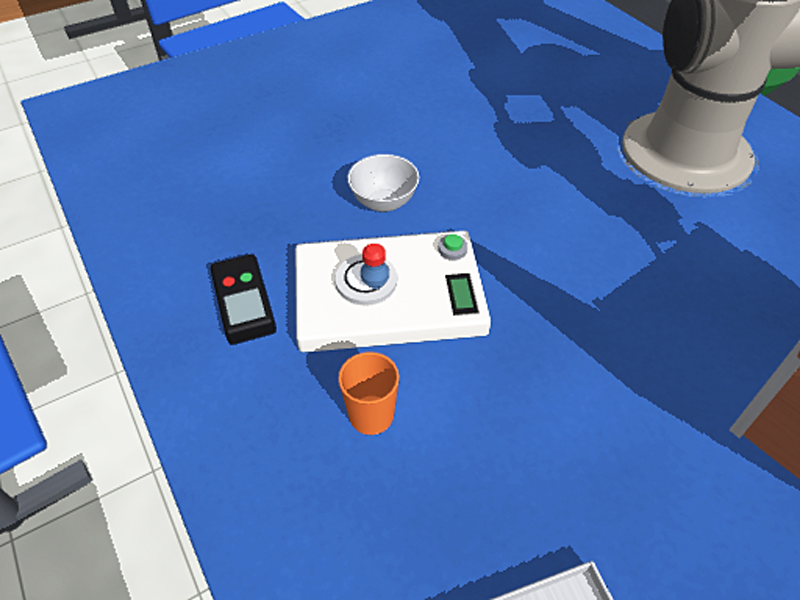

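The top view shows the scale yawed, with pan centre at about (421,318) and the shaker's red head at (408,319), so it stands left (+y) of centre. The button is at (415,416), the tumbler is to the left and the bowl to the right. Next I'll enlarge crops of both views.

```bash
cat > h.py <<'E'
import cv2, numpy as np, pickle
def ray(c,uv,z):
    R=cv2.Rodrigues(np.array(c["rvec"]))[0]; t=np.ravel(c["tvec"])
    d=R.T@np.linalg.inv(np.array(c["mtx"]))@np.array([uv[0],uv[1],1.]); o=-R.T@t
    return (o+d*(z-o[2])/d[2])
def proj(c,P):
    return cv2.projectPoints(np.array(P,float).reshape(-1,1,3),np.array(c["rvec"],float),np.array(c["tvec"],float),np.array(c["mtx"],float),None)[0].reshape(-1,2)
def cen(m):
    n,l,s,ce=cv2.connectedComponentsWithStats(m.astype(np.uint8)); i=1+np.argmax(s[1:,4]); return ce[i],s[i]
def masks(c):
    h=cv2.cvtColor(c["color"],cv2.COLOR_RGB2HSV).astype(int); H,S,V=h[...,0],h[...,1],h[...,2]
    return dict(red=((H<5)|(H>172))&(S>130)&(V>90), green=(H>45)&(H<75)&(S>150)&(V>100), blue=(H>95)&(H<125)&(S>70), white=(S<30)&(V>235))
E
python3 - <<'E'
from h import *
ims=[]
for n,(x0,y0) in(("top",(225,170)),("scene",(200,140))):
    c=pickle.load(open(f"pics/{n}0.pkl","rb"))
    ims.append(cv2.resize(c["color"][y0:y0+75,x0:x0+80,::-1] if n=="top" else c["color"][y0:y0+75,x0:x0+80,::-1],(400,375),interpolation=cv2.INTER_NEAREST))
    m=masks(c)
    win=np.zeros_like(m["red"]); 
    if n=="top": win[150:285,200:322]=1
    else: win[140:230,190:315]=1
    for k,z in(("red",104),("green",59)):
        ce,s=cen(m[k]&win); print(n,k,ce.round(2),s, ray(c,ce,z).round(1))
cv2.imwrite("pics/crop0.png",np.hstack(ims))
E
```

```text
top red [260.86 203.52] [255 197  14  14 143] [620.1  25.4 104. ]
top green [264.72 266.16] [259 261  12  11  93] [494.2  19.1  59. ]
scene red [238.93 162.72] [232 156  15  15 178] [620.3  26.6 104. ]
scene green [289.93 154.56] [285 150  11  10  87] [494.8  24.   59. ]
```

View pics/crop0.png

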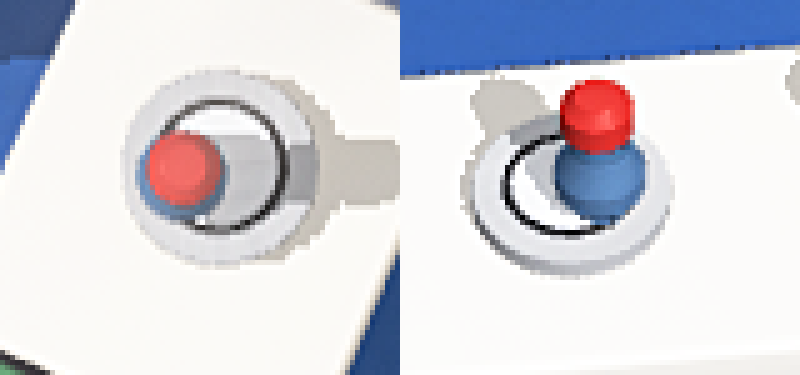

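Run:
```python
from h import *
from scipy.optimize import least_squares
t=pickle.load(open("pics/top0.pkl","rb")); s=pickle.load(open("pics/scene0.pkl","rb"))
print("pan top",ray(t,(268.6,203.1),50).round(1),"scene",ray(s,(234.1,176.9),50).round(1))
# white housing outline from top: min area rect of top face
for n,c in(("top",t),("scene",s)):
    h=cv2.cvtColor(c["color"],cv2.COLOR_RGB2HSV); 
    m=((h[...,1]<40)&(h[...,2]>170)).astype(np.uint8); w=np.zeros_like(m)
    if n=="top": w[140:290,200:325]=1
    else: w[135:230,180:320]=1
    m=cv2.morphologyEx(m*w,cv2.MORPH_OPEN,np.ones((3,3)))
    k=max(cv2.findContours(m,0,2)[0],key=cv2.contourArea)
    P=np.array([ray(c,p[0],38)[:2] for p in k],np.float32)
    r=cv2.minAreaRect(cv2.convexHull(P)); print(n,r)
```

```text
pan top [625.4   7.9  50. ] scene [625.2  11.4  50. ]
top ((598.4511108398438, 21.173355102539062), (168.7349395751953, 248.32911682128906), 65.60906219482422)
scene ((602.7135620117188, 33.21940612792969), (186.90283203125, 246.4081573486328), 65.56265258789062)
```

Measured: pan centre about (625.5, 8.8), shaker about (620.2, 26), scale yaw about -0.426, button (493.5, 19.5). The shaker needs about 17 mm mostly toward -y. I'll push with the fingers 16 mm apart, so the belly nests against the two edges, with tool x opposite the push direction.

```bash
cat >> h.py <<'E'
from plant import get_obs, capture
from scipy.spatial.transform import Rotation as Ro
def togo(p,yaw):
    o=get_obs(); R=Ro.from_euler('xyz',o["tcp_rot"]); T=Ro.from_euler('xyz',[np.pi,0,yaw])
    print("t",o["time"],"pos",np.round(o["tool_pos"],1),"rot",np.round(o["tcp_rot"],4),"F",np.round(o["contact_force"],2),"w",o["grip_width"])
    print("shift m",(R.inv().apply(np.array(p)-o["tool_pos"])/1000).round(4),"turn",(R.inv()*T).as_rotvec().round(4))
E
python3 -c "
from h import *
togo((606.9,67.4,404),1.882)"
```

```text
t 0.1 pos [167.  497.6 404.1] rot [-3.1402e+00 -2.0000e-04  2.8178e+00] F [ 0.31 -0.85 -0.98] w 91.84541614079869
shift m [-5.540e-01 -2.679e-01  4.000e-04] turn [-1.400e-03  4.000e-04  9.358e-01]
```

```bash
python3 -m pendant '[[[-0.554,-0.268,0],[0,0,0.936],0.016],[[-0.554,-0.268,0],[0,0,0.936],0.016],[[-0.554,-0.268,0],[0,0,0.936],0.016],[[-0.554,-0.268,0],[0,0,0.936],0.016],[[-0.554,-0.268,0],[0,0,0.936],0.016],[[-0.554,-0.268,0],[0,0,0.936],0.016],[[-0.554,-0.268,0],[0,0,0.936],0.016],[[-0.554,-0.268,0],[0,0,0.936],0.016],[[-0.554,-0.268,0],[0,0,0.936],0.016],[[-0.554,-0.268,0],[0,0,0.936],0.016]]'; python3 -c "
from h import *
togo((606.9,67.4,404),1.882)"
```

```text
time: 0.93
tool_pos: [465.9, 204.5, 404.5]
tcp_rot: [-3.141, -0.0, 1.881]
contact_force: [0.3, 0.9, -0.2]
grip_width: 29.7
t 0.9333 pos [465.9 204.5 404.5] rot [-3.1412e+00 -2.0000e-04  1.8813e+00] F [ 0.3   0.95 -0.22] w 29.7051221307341
shift m [-0.1737  0.0923  0.0004] turn [-0.0004 -0.0002 -0.0007]
```

```bash
python3 -m pendant '[[[-0.174,0.092,0],[0,0,0],0.016],[[-0.174,0.092,0],[0,0,0],0.016],[[-0.174,0.092,0],[0,0,0],0.016],[[-0.174,0.092,0],[0,0,0],0.016],[[-0.174,0.092,0],[0,0,0],0.016],[[-0.174,0.092,0],[0,0,0],0.016],[[-0.174,0.092,0],[0,0,0],0.016],[[-0.174,0.092,0],[0,0,0],0.016]]'; python3 -c "
from h import *
togo((606.9,67.4,237),1.882)
c=capture('wrist');pickle.dump(c,open('pics/w1.pkl','wb'));cv2.imwrite('pics/w1.png',cv2.resize(c['color'][:,:,::-1],(800,600)))
print(proj(c,[[620.2,26,50],[625.5,8.8,50]])*800/512)"
```

```text
time: 1.6
tool_pos: [605.3, 69.2, 404.1]
tcp_rot: [-3.14, -0.001, 1.882]
contact_force: [-1.3, 0.2, 0.2]
grip_width: 16.1
t 1.6 pos [605.3  69.2 404.1] rot [-3.1400e+00 -1.1000e-03  1.8817e+00] F [-1.29  0.17  0.18] w 16.069735514770457
shift m [-0.0024  0.0012  0.1671] turn [-0.0016 -0.0011 -0.0003]
[[408.19644848 329.44307884]
 [407.88838457 349.93586163]]
```

View pics/w1.png

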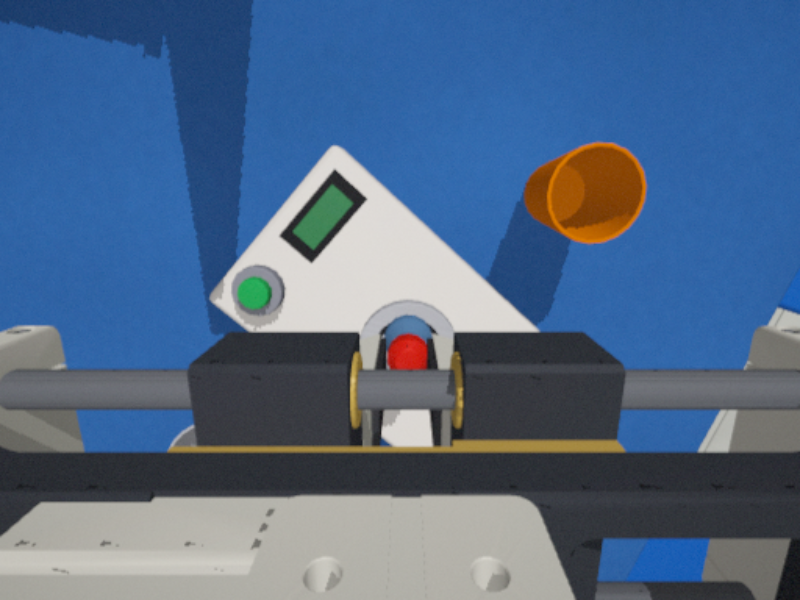

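The wrist view shows the shaker's red head at (408,352), centred laterally between the fingers; the tumbler is at upper right, clear of the path. I'll back off 5 mm and descend.

```bash
python3 -m pendant '[[[0.003,0,0.03],[0,0,0],0.016],[[0.003,0,0.07],[0,0,0],0.016],[[0.003,0,0.11],[0,0,0],0.016],[[0.003,0,0.14],[0,0,0],0.016],[[0.003,0,0.16],[0,0,0],0.016],[[0.003,0,0.167],[0,0,0],0.016],[[0.003,0,0.167],[0,0,0],0.016],[[0.003,0,0.167],[0,0,0],0.016]]'; python3 -c "
from h import *
togo((625.5-.306*28.5,8.8+.952*28.5,237),1.882)
c=capture('wrist');pickle.dump(c,open('pics/w2.pkl','wb'));a=cv2.resize(c['color'][:,:,::-1],(400,300))
c=capture('scene');b=cv2.resize(c['color'][110:230,180:340,::-1],(400,300))
cv2.imwrite('pics/w2.png',np.hstack([a,b]))"
```

```text
time: 2.32
tool_pos: [604.9, 72.6, 239.0]
tcp_rot: [3.14, 0.0, 1.883]
contact_force: [0.4, -0.1, -0.2]
grip_width: 16.0
t 2.3167 pos [604.9  72.6 239. ] rot [3.1400e+00 3.0000e-04 1.8829e+00] F [ 0.38 -0.08 -0.2 ] w 15.996862952503744
shift m [-0.0385  0.0001  0.002 ] turn [0.0015 0.0003 0.0009]
```

View pics/w2.png

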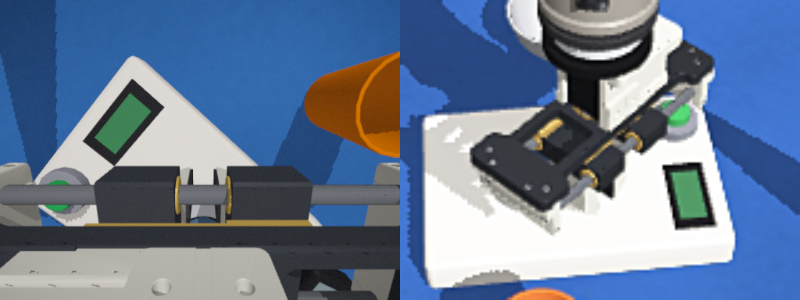

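```bash
python3 -m pendant '[[[-0.006,0,0.001],[0,0,0],0.016],[[-0.012,0,0.001],[0,0,0],0.016],[[-0.016,0,0.001],[0,0,0],0.016],[[-0.018,0,0.001],[0,0,0],0.016],[[-0.0195,0,0.001],[0,0,0],0.016],[[-0.021,0,0.001],[0,0,0],0.016],[[-0.0225,0,0.001],[0,0,0],0.016],[[-0.024,0,0.001],[0,0,0],0.016],[[-0.0255,0,0.001],[0,0,0],0.016],[[-0.027,0,0.001],[0,0,0],0.016]]'
python3 -m pendant '[[[-0.0015,0,0],[0,0,0],0.016],[[-0.003,0,0],[0,0,0],0.016],[[-0.0045,0,0],[0,0,0],0.016],[[-0.006,0,0],[0,0,0],0.016],[[-0.007,0,0],[0,0,0],0.016],[[-0.008,0,0],[0,0,0],0.016],[[-0.009,0,0],[0,0,0],0.016],[[-0.009,0,0],[0,0,0],0.016],[[-0.009,0,0],[0,0,0],0.016]]'
python3 -c "
from h import *
togo((625.5-.306*26.7,8.8+.952*26.7,237),1.882)"
```

```text
time: 3.25
tool_pos: [613.0, 46.2, 236.7]
tcp_rot: [-3.142, -0.0, 1.882]
contact_force: [-1.0, 1.3, 1.4]
grip_width: 16.2
time: 4.0
tool_pos: [615.8, 37.4, 236.7]
tcp_rot: [3.142, 0.0, 1.882]
contact_force: [-0.6, 1.7, -0.7]
grip_width: 16.0
t 4.0 pos [615.8  37.4 236.7] rot [3.1415 0.     1.8817] F [-0.56  1.7  -0.74] w 16.00146883551795
shift m [-0.0035  0.0005 -0.0003] turn [ 0.      0.     -0.0003]
```

```bash
python3 -m pendant '[[[0.003,0,0],[0,0,0],0.016],[[0.01,0,0],[0,0,0],0.016],[[0.03,0,0],[0,0,0],0.016],[[0.05,0,-0.02],[0,0,0],0.016],[[0.07,0,-0.05],[0,0,0],0.016],[[0.1,0,-0.08],[0,0,0],0.016],[[0.125,0,-0.1],[0,0,0],0.016],[[0.125,0,-0.1],[0,0,0],0.016],[[0.125,0,-0.1],[0,0,0],0.016]]'
cat > look.py <<'E'
import sys
from h import *
n=sys.argv[1]; ims=[]
for k in("top","scene"):
    c=capture(k); pickle.dump(c,open(f"pics/{k}{n}.pkl","wb")); m=masks(c)
    p=proj(c,[625.5,8.8,104])[0]; w=np.zeros_like(m["red"]); w[int(p[1])-25:int(p[1])+25,int(p[0])-25:int(p[0])+25]=1
    ce,s=cen(m["red"]&w); print(k,ce.round(2),s,ray(c,ce,104).round(1))
    q=proj(c,[625.5,8.8,50])[0].astype(int); x0,y0=q[0]-40,q[1]-40; print("crop org",x0,y0)
    ims.append(cv2.resize(c["color"][y0:y0+75,x0:x0+80,::-1],(400,375),interpolation=cv2.INTER_NEAREST))
cv2.imwrite(f"pics/look{n}.png",np.hstack(ims))
togo((625.5-.306*26.7,8.8+.952*26.7,237),1.882)
E
python3 look.py 1
```

```text
time: 4.75
tool_pos: [577.0, 158.1, 338.2]
tcp_rot: [3.139, 0.001, 1.885]
contact_force: [-0.2, 0.2, -0.0]
grip_width: 15.8
top [270.46 203.78] [264 198  11  11  54] [619.3   6.3 104. ]
crop org 228 163
scene [234.53 159.53] [228 153  14  14 173] [623.5  14.5 104. ]
crop org 193 136
t 4.85 pos [577.3 156.3 335.9] rot [-3.1402e+00  1.0000e-04  1.8821e+00] F [ 0.79 -0.21 -0.47] w 16.17101700469212
shift m [-0.1285  0.0009  0.0989] turn [-0.0014  0.0001  0.0001]
```

View pics/look1.png

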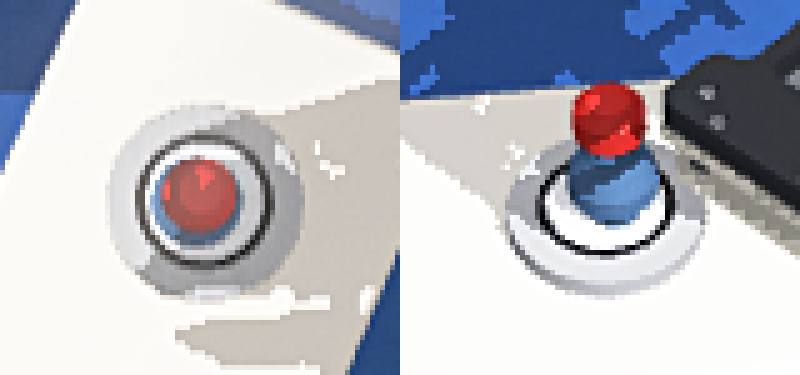

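```bash
python3 -c "
from h import *
t=pickle.load(open('pics/top1.pkl','rb'));s=pickle.load(open('pics/scene1.pkl','rb'))
r=ray(t,(268.3,202.9),50);h=ray(t,(267.4,201.9),104);print('top',r,h,h-r)
h2=ray(s,(234.53,159.53),104);print('scene head',h2)
for P,c,o in((r,t,(228,163)),(np.array([625.3,11.3,50]),s,(193,136)),):
    a=np.linspace(0,2*np.pi,200)
    q=(proj(c,[[P[0]+29*np.cos(x),P[1]+29*np.sin(x),50] for x in a])-o+.5)*5; print('ring ext',q.min(0),q.max(0))
"
```

```text
top [625.78534043   8.54036194  50.        ] [623.14063648  12.35350867 104.        ] [-2.64470396  3.81314672 54.        ]
scene head [623.52439471  14.54129117 104.        ]
ring ext [135.27983806 133.7369212 ] [272.68134856 270.65816831]
ring ext [137.87893452 155.72615912] [277.36687554 260.33064977]
```

Top view: ring centre (204,202) and head (199.5,197) in the crop, so the shaker is about 4 mm short along the push and 1 mm off sideways. I'll push 4 mm further.

```bash
python3 -m pendant '[[[-0.025,0.0017,0.02],[0,0,0],0.016],[[-0.055,0.0017,0.05],[0,0,0],0.016],[[-0.075,0.0017,0.08],[0,0,0],0.016],[[-0.095,0.0017,0.099],[0,0,0],0.016],[[-0.110,0.0017,0.099],[0,0,0],0.016],[[-0.116,0.0017,0.099],[0,0,0],0.016],[[-0.119,0.0017,0.099],[0,0,0],0.016],[[-0.121,0.0017,0.099],[0,0,0],0.016],[[-0.122,0.0017,0.099],[0,0,0],0.016],[[-0.123,0.0017,0.099],[0,0,0],0.016]]'
python3 -c "
from h import *
togo((618.2,34.0,236.7),1.882)"
```

```text
time: 5.68
tool_pos: [616.9, 40.7, 239.0]
tcp_rot: [3.14, 0.0, 1.883]
contact_force: [0.9, -0.1, -0.4]
grip_width: 16.2
t 5.6833 pos [616.9  40.7 239. ] rot [3.1397e+00 4.0000e-04 1.8828e+00] F [ 0.94 -0.09 -0.38] w 16.24952908779001
shift m [-0.0067 -0.0008  0.0023] turn [0.0019 0.0004 0.0008]
```

```bash
python3 -m pendant '[[[-0.001,0,0],[0,0,0],0.016],[[-0.002,0,0],[0,0,0],0.016],[[-0.003,0,0],[0,0,0],0.016],[[-0.004,0,0],[0,0,0],0.016],[[-0.005,0,0],[0,0,0],0.016],[[-0.0055,0,0],[0,0,0],0.016],[[-0.006,0,0],[0,0,0],0.016],[[-0.0063,0,0],[0,0,0],0.016],[[-0.0063,0,0],[0,0,0],0.016],[[-0.0063,0,0],[0,0,0],0.016]]'
python3 -m pendant '[[[0.003,0,0],[0,0,0],0.016],[[0.01,0,0],[0,0,0],0.016],[[0.03,0,0],[0,0,0],0.016],[[0.05,0,-0.02],[0,0,0],0.016],[[0.07,0,-0.05],[0,0,0],0.016],[[0.1,0,-0.08],[0,0,0],0.016],[[0.125,0,-0.1],[0,0,0],0.016],[[0.125,0,-0.1],[0,0,0],0.016],[[0.125,0,-0.1],[0,0,0],0.016]]'
python3 look.py 2
```

```text
time: 6.52
tool_pos: [618.8, 33.9, 237.7]
tcp_rot: [3.142, -0.0, 1.882]
contact_force: [-0.8, 2.7, 2.1]
grip_width: 16.2
time: 7.27
tool_pos: [580.1, 154.5, 339.1]
tcp_rot: [3.138, 0.001, 1.885]
contact_force: [-0.1, 0.1, -1.2]
grip_width: 15.7
top [272.32 202.22] [267 195  10  12  50] [622.3   2.6 104. ]
crop org 228 163
scene [232.42 158.87] [226 152  14  15 179] [626.2  10.8 104. ]
crop org 193 136
t 7.3667 pos [580.3 152.7 336.8] rot [-3.1402e+00  2.0000e-04  1.8821e+00] F [-1.2  -0.18  0.44] w 15.76567236765156
shift m [-0.1241 -0.0009  0.0998] turn [-0.0014  0.0002  0.0001]
```

View pics/look2.png

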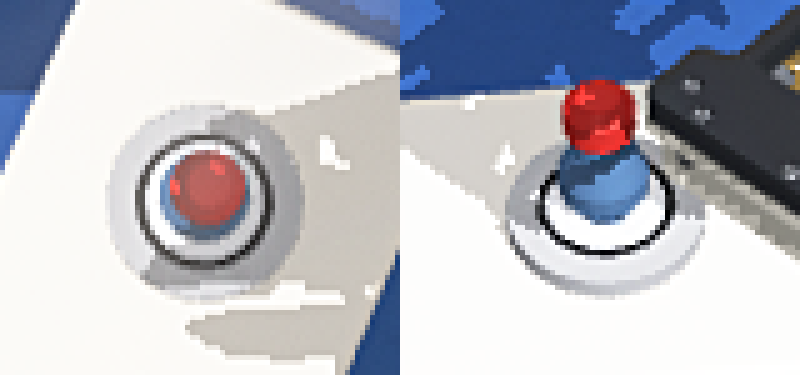

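The shaker's head is at (209,189) in the top crop, ring centre (204,202). Parallax accounts for most of that, leaving an offset of about 1 mm (up to 2 mm by the belly outline); the scene camera agrees at about 1 mm. It stands centred and untouched, so I'll go to the button with fingers closed and the gripper's long side turned across the shaker's direction.

```bash
python3 -c "
from h import *
togo((494,20,337),np.pi)"
```

```text
t 7.3667 pos [580.3 152.7 336.8] rot [-3.1402e+00  2.0000e-04  1.8821e+00] F [-1.2  -0.18  0.44] w 15.76567236765156
shift m [-0.0999 -0.1228 -0.    ] turn [-1.3000e-03 -7.0000e-04 -1.2595e+00]
```

```bash
python3 -m pendant '[[[-0.01,-0.03,0],[0,0,-0.12],0.0],[[-0.02,-0.06,0],[0,0,-0.24],0.0],[[-0.04,-0.09,0],[0,0,-0.36],0.0],[[-0.06,-0.11,0],[0,0,-0.48],0.0],[[-0.08,-0.123,0],[0,0,-0.6],0.0],[[-0.1,-0.123,0],[0,0,-0.72],0.0],[[-0.1,-0.123,0],[0,0,-0.84],0.0],[[-0.1,-0.123,0],[0,0,-0.96],0.0],[[-0.1,-0.123,0],[0,0,-1.08],0.0],[[-0.1,-0.123,0],[0,0,-1.2],0.0]]'
python3 -m pendant '[[[0,0,0],[0,0,-0.06],0.0],[[0,0,0],[0,0,-0.06],0.0],[[0,0,0],[0,0,-0.06],0.0],[[0,0,0],[0,0,-0.06],0.0]]'
python3 - <<'E'
from h import *
togo((494,20,59+178),np.pi); c=capture("wrist"); t=capture("top"); s=capture("scene")
a=cv2.resize(c["color"][:,:,::-1],(400,300)); b=cv2.resize(t["color"][150:300,180:380,::-1],(400,300))
cv2.imwrite("pics/b1.png",np.hstack([a,b])); m=masks(s); w=np.zeros_like(m["red"]); w[140:180,210:260]=1
print(ray(s,cen(m["red"]&w)[0],104))
E
```

```text
time: 8.2
tool_pos: [493.8, 18.7, 336.2]
tcp_rot: [-3.142, -0.003, 3.085]
contact_force: [-0.8, 0.7, 0.8]
grip_width: 0.2
time: 8.53
tool_pos: [494.0, 19.5, 337.0]
tcp_rot: [3.141, -0.001, 3.139]
contact_force: [0.3, 0.8, 0.1]
grip_width: 0.2
t 8.5333 pos [494.   19.5 337. ] rot [ 3.1415e+00 -1.4000e-03  3.1388e+00] F [0.31 0.81 0.1 ] w 0.17921841646959108
shift m [-0.0002  0.0005  0.1   ] turn [ 0.0001 -0.0014 -0.0028]
[626.37586391  10.94743283 104.        ]
```

View pics/b1.png

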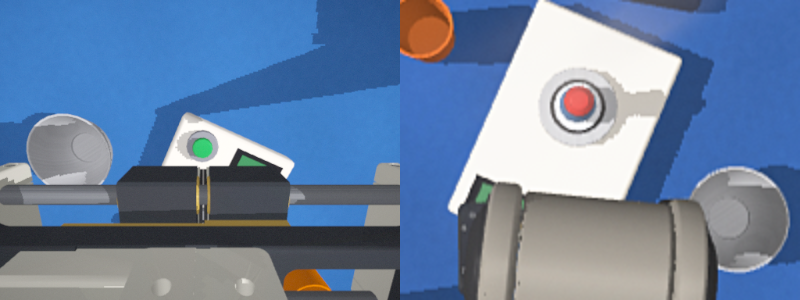

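The button (203,147) lies in line with the closed fingers in the wrist view, and the shaker still stands inside the ring in the top view. Descending to press.

```bash
python3 -m pendant '[[[0,0,0.03],[0,0,0],0.0],[[0,0,0.06],[0,0,0],0.0],[[0,0,0.08],[0,0,0],0.0],[[0,0,0.09],[0,0,0],0.0],[[0,0,0.096],[0,0,0],0.0],[[0,0,0.096],[0,0,0],0.0],[[0,0,0.096],[0,0,0],0.0]]'
python3 -m pendant '[[[0,0,0.002],[0,0,0],0.0],[[0,0,0.004],[0,0,0],0.0],[[0,0,0.006],[0,0,0],0.0],[[0,0,0.008],[0,0,0],0.0],[[0,0,0.009],[0,0,0],0.0],[[0,0,0.0095],[0,0,0],0.0],[[0,0,0.0095],[0,0,0],0.0],[[0,0,0.0095],[0,0,0],0.0]]'
```

```text
time: 9.27
tool_pos: [494.4, 20.0, 242.4]
tcp_rot: [-3.142, 0.001, -3.142]
contact_force: [0.4, 0.6, 1.1]
grip_width: 0.2
time: 9.93
tool_pos: [494.4, 20.0, 232.6]
tcp_rot: [-3.142, 0.001, -3.141]
contact_force: [1.5, -0.0, 3.9]
grip_width: 0.5
```

```bash
python3 -m pendant '[[[0,0,0.001],[0,0,0],0.0],[[0,0,0.0015],[0,0,0],0.0],[[0,0,0.002],[0,0,0],0.0],[[0,0,0.002],[0,0,0],0.0],[[0,0,0.002],[0,0,0],0.0]]'
```

```text
time: 10.35
tool_pos: [494.3, 20.1, 231.9]
tcp_rot: [-3.141, 0.002, -3.141]
contact_force: [-2.4, 0.6, 18.4]
grip_width: 0.4
```

The force rose to 18 N, so the button is on its bottom stop. Releasing and withdrawing.

```bash
python3 -m pendant '[[[0,0,-0.005],[0,0,0],0.0],[[0,0,-0.02],[0,0,0],0.0],[[0,0,-0.05],[0,0,0],0.0],[[0,0,-0.08],[0,0,0],0.0],[[-0.0,0,-0.11],[0,0,0],0.0],[[0.04,0,-0.13],[0,0,0],0.0],[[0.08,0,-0.13],[0,0,0],0.0],[[0.1,0,-0.13],[0,0,0],0.0],[[0.1,0,-0.13],[0,0,0],0.0],[[0.1,0,-0.13],[0,0,0],0.0]]'
python3 look.py 3
python3 - <<'E'
from h import *
ims=[cv2.resize(pickle.load(open(f"pics/{k}3.pkl","rb"))["color"][y:y+150,x:x+200,::-1],(400,300)) for k,x,y in(("top",170,120),("scene",130,90))]
cv2.imwrite("pics/fin.png",np.vstack([np.hstack(ims),cv2.resize(cv2.imread("pics/look3.png"),(800,300))[:, :]]))
E
```

```text
time: 11.18
tool_pos: [393.1, 20.1, 360.3]
tcp_rot: [3.141, -0.0, 3.142]
contact_force: [1.2, -0.5, 0.3]
grip_width: 0.8
top [268.55 200.5 ] [262 194  15  14 147] [625.9  10.  104. ]
crop org 228 163
scene [232.42 158.9 ] [226 152  14  15 177] [626.3  10.9 104. ]
crop org 193 136
t 11.2833 pos [394.6  19.9 360.2] rot [ 3.1415e+00  3.0000e-04 -3.1415e+00] F [-0.45 -0.46 -0.18] w 0.8055588655798184
shift m [-0.2227  0.0142  0.1232] turn [2.0000e-04 2.0000e-04 1.2597e+00]
```

View pics/fin.png

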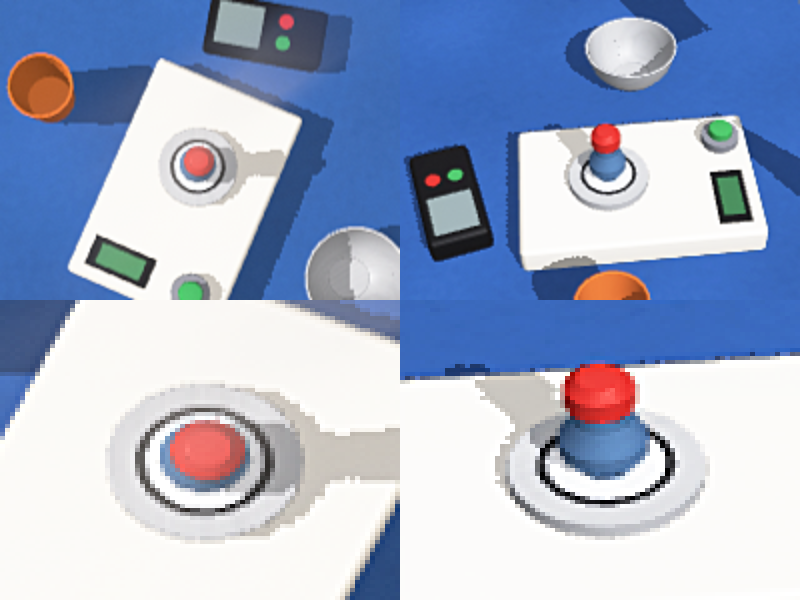

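The shaker stands upright inside the ring: head at (625.9,10.0) against ring (625.8,8.5) by the top camera. The button is up, the bowl, tumbler and meter look unmoved, and the arm is clear.

```bash
python3 -c "
from plant import close_job; print(close_job())"
```

```text
the job is handed in; nothing more can be done
None
```

The shaker is centred on the pan, the green button has been pressed and released, and the job is handed in at about 11.3 s of the 43 s allowed. `close_job()` gives no verdict, so everything below is from my own measurements.

- **Shaker:** I moved it with two slow pushes low on the belly, the fingers held 16 mm apart and never closed on it. The first push left it about 4.6 mm from centre, and the second centred it.
- **Button:** I pressed it with closed fingers. The force rose to 18 N against the bottom stop, then I let go and backed the arm clear.
- **Centring check:** the top camera put the shaker about 1.5 mm off the ring centre, and the scene camera about 1 mm. An earlier estimate from the belly outline in the top view gave about 2 mm. All are inside the 6 mm limit.
- **Disagreement:** the two cameras differ by about 3 mm in y on where the pan itself lies, and by 5 mm in y on the button. I used each camera's offset from its own view of the ring, so this does not affect the centring result.
- **Other objects:** in the last pictures the shaker is upright, the button looks up, and the bowl, tumbler and meter look where they began. I judged those three by eye and did not measure them.

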